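Find the tired gearbox mount and push its tag down

TASK

Three gearbox spring mounts stand in a row on the test plate: with the fingertips, press each mount's round cap well down, one after another from the robot's left to its right, to feel which is the softest. Then push the softest mount's tag all the way down into its holder, leave the other two tags up, and finish clear of everything. Only press and push; do not pick up or shift the gear, bearing, grease jar or screwdriver lying around.

Things in the scene. Friction and masses are not known exactly. Their poses are not given: they have to be found in the camera images.
- plate: fixed aluminium plate 170 x 420 x 12 mm carrying the three mounts; origin under its centre, z up, y along the row of mounts towards the left one (robot's left, +y), x from each cap towards its tag, away from the robot. The mounts look alike, 125 mm apart, and differ only in spring stiffness; which stands where is dealt afresh each time.
- cap_left (a point): centre of the top face of the cap of the mount at the robot's left, +y, as it stands unpressed, 72 mm above the bench. The point is fixed to the plate (same axes): it does not sink with the cap. The cap is a plain steel disc 46 mm across, 9 mm thick, on a coil spring; it sinks straight down up to 14 mm and springs back.
- tag_left (a point): centre of the top of the left mount's tag while still up, 68 mm above the bench, 58 mm beyond its cap's centre along the plate's x. Fixed to the plate: does not sink. The tag is an aluminium T-shaped tab, top 14 (x) by 28 mm (y), in a black holder 20 x 38 mm, 48 mm high. It slides down 16 mm against 3 N friction and stays; fully down its top is at 52 mm, its head on the holder.
- cap_middle (a point): centre of the top face of the cap of the mount in the middle, as it stands unpressed, 72 mm above the bench. The point is fixed to the plate (same axes): it does not sink with the cap. The cap is a plain steel disc 46 mm across, 9 mm thick, on a coil spring; it sinks straight down up to 14 mm and springs back.
- tag_middle (a point): centre of the top of the middle mount's tag while still up, 68 mm above the bench, 58 mm beyond its cap's centre along the plate's x. Fixed to the plate: does not sink. The tag is an aluminium T-shaped tab, top 14 (x) by 28 mm (y), in a black holder 20 x 38 mm, 48 mm high. It slides down 16 mm against 3 N friction and stays; fully down its top is at 52 mm, its head on the holder.
- cap_right (a point): centre of the top face of the cap of the mount at the robot's right, -y, as it stands unpressed, 72 mm above the bench. The point is fixed to the plate (same axes): it does not sink with the cap. The cap is a plain steel disc 46 mm across, 9 mm thick, on a coil spring; it sinks straight down up to 14 mm and springs back.
- tag_right (a point): centre of the top of the right mount's tag while still up, 68 mm above the bench, 58 mm beyond its cap's centre along the plate's x. Fixed to the plate: does not sink. The tag is an aluminium T-shaped tab, top 14 (x) by 28 mm (y), in a black holder 20 x 38 mm, 48 mm high. It slides down 16 mm against 3 N friction and stays; fully down its top is at 52 mm, its head on the holder.
- pad_a (a joint): how far the cap of mount a is pressed down, m: 0 up, 0.014 fully down. Letters do not tell where a mount stands: a, b, c are dealt at random to left, middle, right. The force starts near 1 N for all three and rises with depth; at 8 mm the softest takes about 3 N, the others about 6 and 10 N; fully down about 4, 9 and 16 N.
- tag_a (a joint): how far the tag of mount a (the same mount as pad_a) is pushed down, m: 0 up, 0.016 fully down.
- pad_b (a joint): how far the cap of mount b is pressed down, m: 0 up, 0.014 fully down. Letters do not tell where a mount stands: a, b, c are dealt at random to left, middle, right. The force starts near 1 N for all three and rises with depth; at 8 mm the softest takes about 3 N, the others about 6 and 10 N; fully down about 4, 9 and 16 N.
- tag_b (a joint): how far the tag of mount b (the same mount as pad_b) is pushed down, m: 0 up, 0.016 fully down.
- pad_c (a joint): how far the cap of mount c is pressed down, m: 0 up, 0.014 fully down. Letters do not tell where a mount stands: a, b, c are dealt at random to left, middle, right. The force starts near 1 N for all three and rises with depth; at 8 mm the softest takes about 3 N, the others about 6 and 10 N; fully down about 4, 9 and 16 N.
- tag_c (a joint): how far the tag of mount c (the same mount as pad_c) is pushed down, m: 0 up, 0.016 fully down.
- gear: loose steel gear lying flat, 67 mm across, 32 mm high with its hub; origin at the centre of its underside. Bystander.
- bearing: loose steel bearing ring lying flat, 62 mm across, 30 mm bore, 16 mm high; origin at the centre of its underside. Bystander.
- grease: loose white jar with a black lid, 56 mm across, 65 mm high; origin at the centre of its underside. Bystander.
- driver: loose screwdriver with a black handle, lying on the bench; origin on its underside, x along it from handle to tip. Bystander.

How it is judged:
By the outcome, as a careful person would: the job done as asked, in the order asked, and still so for the second after the job is handed in, with the robot touching nothing.
It also fails if it takes over 54 s, if anything falls off the work surface, if the arm or the gripper's body presses on something with over 40 N, if the wrist force passes 120 N, or if a joint passes its speed limit or range.

ROBOT

A 6-joint arm with a two-finger parallel gripper is mounted at the origin on the work surface. World frame = base frame: x ahead of the robot, y to its left, z up, the work surface at z = 0. Lengths are in m, angles in degrees, forces in N, time in s.
With the tool pointing down it reaches from about 0.4 to 0.825 m from the base axis. Payload 7 kg.
Tool frame: the origin (TCP) lies at the very end of the fingers, on their centre line; the grasp point (between the pads) lies behind it (r.grasp_offset is the z of the grasp point in the tool frame, in m); z points along the fingers, y is the direction in which the jaws open and shut (so a half turn about z gives the same grasp; the last joint's range is limited). The gripper opens to 88 mm and grips with 3 to 60 N. Pads are 19 mm wide; open, the fingers measure 130 mm over their backs; the gripper's body (78 mm by 193 mm) begins 47 mm behind the grasp point.
Start: joints at [81.48, 20.546, 0.682, 0, -70.136, -16.507], TCP at [0.286, 0.612, 0.227] pointing down, gripper open.
Joint ranges: [-176.03, 176.03], [-82.01, 121.73], [-58.28, 71.71], [-173.87, 95.51], [-174.79, -0.11], [-173.66, 173.66]. Speed limits (degrees/s): [136.94, 136.94, 172.46, 180, 180, 180].

INTERFACE

Orientations are given as [roll, pitch, yaw] about the fixed x, y, z axes, in that order (R = Rz(yaw) Ry(pitch) Rx(roll)).
In Python, from plant import r gives the robot as it stands. The module is installed in compiled form; this text tells all that it offers.
- The arm moves only by the tool servo_tool, never from a script. Its argument "targets" is a list of rows, each an object of numbers: "dx", "dy", "dz": the shift along the world's x, y, z in cm; "spin": the turn about the world's z in rad; "grip": the opening in per cent of the stroke, from 0 (shut) to 100 (fully open). A call has exactly 10 rows; each row is the pose to reach, as a shift and turn from the pose commanded when the call began; what a row does not reach only later rows make up. A row lasts 1/12 s, in which the tool goes at most 41.7 mm and 7.16 degrees, less where a joint would pass 70% of its speed; a pose out of reach is approached as far as the arm can. A call with a gripper value outside its range is refused whole. The fingers move at their own pace and stop on an object; "squeeze" is the grip in N (left out, the last holds). Time passes only in rows, so rows that repeat a pose let the fingers close, or fill a call up. It gives the time, the measured TCP pose, the force and the opening at its end, in the units of the state.
- r.get_state(): the state, without advancing time (a new reading comes with each control period).
- r.capture(name): name is "scene" or "top"; returns the picture (400x640x3 uint8, blue, green, red); there is no depth.
- r.get_calibration(name): a dict with "K" (3x3 intrinsics, pixels), "k1" (the pictures are not rectified: a ray, as slopes to the right and down, at radius r is drawn at 1 + k1 r^2 times it, then the intrinsics apply), "extrinsics" (4x4, takes a point from camera to world coordinates). Camera axes: x right, y down, z forward; pixel columns grow to the right and rows downward; lengths in m; the calibration is good to about 2 mm. A picture is of the moment at which its call begins. get_calibration takes no time and is no camera call.
- r.close_job(): hands the job in, once; it reports no verdict.
Trained networks look in the newest picture that a camera, given by its name, has taken for a name from the list of things; names that differ only in an ending like _2 or _b are one class to them, and where a whole thing is asked for, a point or a joint stands for the part that bears it (a point fixed in the world has none). Each returns a list of dicts, best first, with "p" (0 to 1); they miss things now and then, are a little off and sometimes report something else, mostly with a low value. They report only what shows in the picture. A call takes as long as a camera call.
- r.cut_out(name, camera): "mask" (400x640 bool, what is visible of it) and "extent" ([left, top, right, bottom] in pixels, round what is visible of it).
The state is a dict: "time_s": time; "joints": joint angles; "qd": joint speeds; "joint_torque": joint torques, N m; "tcp_pos": TCP position; "eef_rot": TCP orientation; "contact_force": force on the tool from outside, world axes, zero at the start; "moment": the same for the moment, N m; "gripper_width": finger opening in m.
Only numpy, scipy, OpenCV 4.12 (cv2) and the standard library are available. Lean on these libraries where they do the work, as an engineer would, in place of code of your own. Each camera call takes 0.05 s, during which the arm holds its last target. There are 200 camera calls.

## Working session

There is one attempt and no reset: what is moved stays moved. The work goes in short steps, Python scripts to look and compute and a tool call to move; the robot and the scene stay as the last step left them, time stands still between calls to the robot, and variables do not carry over. Pictures are saved under pics/ and viewed, about 8 in all and at most 12, crops included, and the job is handed in when it is done.

Besides the shell and the picture viewer there is one more tool, called after "Request:" as a command line: name --argument value ..., lists and objects as JSON in quotes. servo_tool: Moves the arm, as the interface text tells. Its arguments: {"type":"object","properties":{"targets":{"type":"array"},"squeeze":{"type":"number"}},"required":["targets"]}

```bash
mkdir -p pics; cat > h.py <<'E'
import numpy as np, cv2
from plant import r
def ray(cam,u,v):
    c=r.get_calibration(cam);K=np.array(c["K"]);T=np.array(c["extrinsics"])
    d=np.array([(u-K[0,2])/K[0,0],(v-K[1,2])/K[1,1]]);x=d.copy()
    for _ in range(20): x=d/(1+c["k1"]*(x@x))
    return T[:3,3],T[:3,:3]@np.array([x[0],x[1],1])
def at(cam,u,v,z):
    o,d=ray(cam,u,v);return o+d*(z-o[2])/d[2]
E
python3 - <<'E'
from h import *
for n in("top","scene"):
    cv2.imwrite(f"pics/{n}0.png",r.capture(n)); c=r.get_calibration(n);print(n,np.round(np.array(c["extrinsics"]),3).tolist(),np.array(c["K"]).tolist(),c["k1"])
    for k in("cap_left","pad_a","tag_a","plate"):
        for m in r.cut_out(k,n):
            ys,xs=np.nonzero(m["mask"]);u,v=xs.mean(),ys.mean();print(n,k,round(m["p"],2),m["extent"],round(u),round(v),at(n,u,v,.07).round(3))
print(r.get_state())
E
```

```text
top [[0.073, -0.976, 0.206, 0.348], [-0.997, -0.073, 0.011, 0.03], [0.004, -0.207, -0.978, 1.213], [0.0, 0.0, 0.0, 1.0]] [[492.7514279933932, 0.0, 315.3046849352104], [0.0, 492.7514279933932, 205.34272023021526], [0.0, 0.0, 1.0]] -0.14111108845895598
top cap_left 0.73 [224.4, 169.2, 404.8, 273.8] 314 223 [0.547 0.042 0.07 ]
top pad_a 0.78 [306.0, 215.8, 321.3, 237.9] 312 226 [0.54  0.046 0.07 ]
top pad_a 0.73 [225.5, 170.0, 403.9, 274.4] 314 222 [0.549 0.043 0.07 ]
top pad_a 0.61 [253.1, 206.5, 270.1, 223.4] 261 213 [0.561 0.169 0.07 ]
top pad_a 0.57 [312.1, 198.7, 322.5, 206.5] 318 203 [0.597 0.036 0.07 ]
top pad_a 0.5 [356.2, 228.7, 371.9, 248.3] 364 239 [ 0.518 -0.078  0.07 ]
top tag_a 0.59 [315.1, 201.3, 323.1, 206.3] 318 203 [0.596 0.036 0.07 ]
top tag_a 0.56 [253.5, 203.9, 270.6, 224.4] 261 213 [0.562 0.17  0.07 ]
top plate 0.63 [225.4, 172.0, 405.6, 279.0] 315 222 [0.548 0.042 0.07 ]
top plate 0.4 [369.5, 163.4, 391.7, 186.2] 379 176 [ 0.673 -0.106  0.07 ]
scene [[-0.084, 0.633, -0.769, 1.407], [0.996, 0.048, -0.07, 0.104], [-0.007, -0.773, -0.635, 0.738], [0.0, 0.0, 0.0, 1.0]
[... 847 characters left out ...]
9, 215.5] 364 209 [0.635 0.157 0.07 ]
{'time_s': 0.5, 'joints': array([ 8.14808748e+01,  2.05497287e+01,  6.79352996e-01, -5.98604619e-04,
       -7.01358300e+01, -1.65060695e+01]), 'qd': array([ 0.12398185, -0.15783135, -0.02830724,  0.01998315,  0.05151455,
       -0.07095459]), 'joint_torque': array([ 1.29407144e-03, -5.81801462e+01,  2.93065667e+01,  6.99709609e+00,
        1.18910559e-02, -4.26063400e-05]), 'tcp_pos': array([0.28554582, 0.61157849, 0.22650148]), 'eef_rot': array([ 1.79993890e+02, -1.22339178e-03, -2.50253980e+01]), 'contact_force': array([ 0.63414503, -0.23827147, -0.19893407]), 'moment': array([0.01718667, 0.01568976, 0.05224248]), 'gripper_width': 0.08739886429251782}
```

```bash
python3 - <<'E'
from h import *
a=cv2.imread("pics/top0.png")[140:300,200:430];cv2.imwrite("pics/t1.png",cv2.resize(a,None,fx=3.4,fy=3.4,interpolation=2))
a=cv2.imread("pics/scene0.png")[130:270,180:430];cv2.imwrite("pics/s1.png",cv2.resize(a,None,fx=3.2,fy=3.2,interpolation=2))
E
```

```text
(no output)
```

View pics/t1.png

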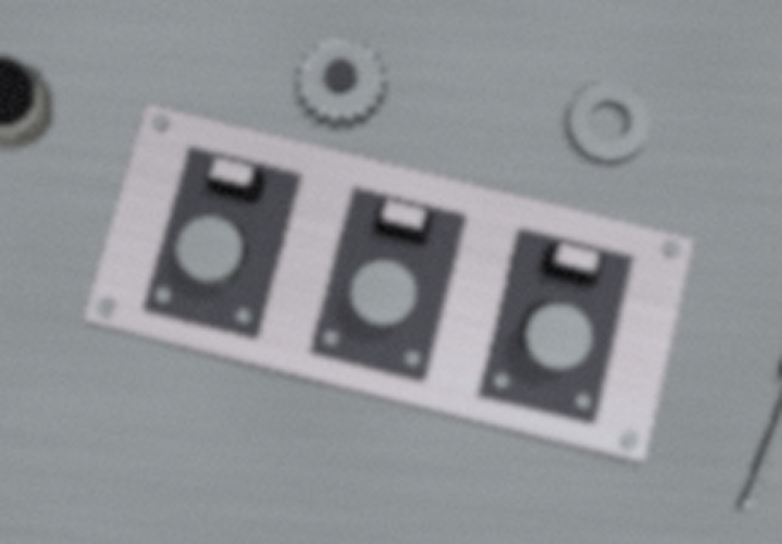

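View pics/s1.png

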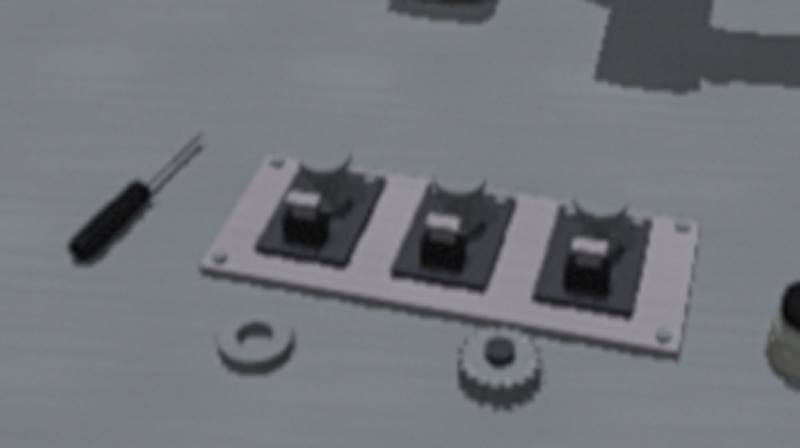

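The top crop shows three caps at crop pixels (209,249), (383,293) and (559,336). The tags are at (233,173), (404,215) and (576,258), and the plate corners are clear. I'll fit the plate pose to these.

```bash
python3 - <<'E'
from h import *
from scipy.optimize import least_squares
px=np.array([(209,249),(383,293),(559,336),(233,173),(404,215),(576,258),(148,106),(692,240),(645,460),(86,321)])/3.4+[200,140]
zz=[.072]*3+[.068]*3+[.012]*4
W=np.array([at("top",*p,z)[:2] for p,z in zip(px,zz)])
def loc(cx):return np.array([(cx,.125),(cx,0),(cx,-.125),(cx+.058,.125),(cx+.058,0),(cx+.058,-.125),(.085,.21),(.085,-.21),(-.085,-.21),(-.085,.21)])
def mod(p):
    c,s=np.cos(p[2]),np.sin(p[2]);return loc(p[3])@np.array([[c,s],[-s,c]])+p[:2]
f=least_squares(lambda p:(mod(p)-W).ravel(),[.55,.04,-.2,-.02])
print(f.x,np.degrees(f.x[2]),'\n',np.c_[mod(f.x),(mod(f.x)-W)*1000].round(4))
for n,b in(("jar",(10,90)),("gear",(340,75)),):
    print(n,at("top",*(np.array(b)/3.4+[200,140]),.05))
E
```

```text
[ 0.55866797  0.04154897 -0.17215763 -0.02039323] -9.863905599846284 
 [[ 0.56    0.1682 -0.5625 -0.2109]
 [ 0.5386  0.045  -0.1079 -0.4838]
 [ 0.5172 -0.0781 -0.4966 -0.6192]
 [ 0.6171  0.1583  0.3281  1.0315]
 [ 0.5957  0.0351  0.1554  0.0676]
 [ 0.5743 -0.088   0.4251 -1.271 ]
 [ 0.6784  0.2339  1.9029  2.1834]
 [ 0.6064 -0.1799  1.8053 -2.602 ]
 [ 0.4389 -0.1508 -2.4639 -0.9383]
 [ 0.5109  0.263  -0.986   2.8426]]
jar [0.67098958 0.32745801 0.05      ]
gear [0.69943551 0.0887517  0.05      ]
```

Request:
servo_tool --targets '[{"dx": 2.05, "dy": -3.3, "dz": 0, "spin": 0.03, "grip": 0}, {"dx": 4.1, "dy": -6.6, "dz": 0, "spin": 0.06, "grip": 0}, {"dx": 6.15, "dy": -9.9, "dz": 0, "spin": 0.09, "grip": 0}, {"dx": 8.2, "dy": -13.2, "dz": 0, "spin": 0.12, "grip": 0}, {"dx": 10.25, "dy": -16.5, "dz": 0, "spin": 0.15, "grip": 0}, {"dx": 12.3, "dy": -19.8, "dz": 0, "spin": 0.18, "grip": 0}, {"dx": 14.35, "dy": -23.1, "dz": 0, "spin": 0.21, "grip": 0}, {"dx": 16.4, "dy": -26.4, "dz": 0, "spin": 0.24, "grip": 0}, {"dx": 18.45, "dy": -29.7, "dz": 0, "spin": 0.264, "grip": 0}, {"dx": 20.5, "dy": -33.0, "dz": 0, "spin": 0.264, "grip": 0}]'

```text
time_s: 1.33
tcp_pos: [0.4912, 0.2799, 0.227]
eef_rot: [-180.0, -0.0, -9.8]
contact_force: [0.6, 0.7, 0.1]
gripper_width: 0.0269
```

Request:
servo_tool --targets '[{"dx": 2.0, "dy": -3.3, "dz": 0, "grip": 0}, {"dx": 4.0, "dy": -6.6, "dz": 0, "grip": 0}, {"dx": 6.0, "dy": -9.9, "dz": -1, "grip": 0}, {"dx": 6.9, "dy": -11.3, "dz": -3.5, "grip": 0}, {"dx": 6.9, "dy": -11.3, "dz": -6.5, "grip": 0}, {"dx": 6.9, "dy": -11.3, "dz": -9.5, "grip": 0}, {"dx": 6.9, "dy": -11.3, "dz": -12, "grip": 0}, {"dx": 6.9, "dy": -11.3, "dz": -12.7, "grip": 0}, {"dx": 6.9, "dy": -11.3, "dz": -12.7, "grip": 0}, {"dx": 6.9, "dy": -11.3, "dz": -12.7, "grip": 0}]'

```text
validation failed for argument at $.ta...
```

```bash
python3 - <<'E'
from h import *
s=r.get_state();print(s["tcp_pos"],s["contact_force"],s["gripper_width"])
a=cv2.resize(r.capture("top")[130:290,200:430],None,fx=3,fy=3,interpolation=2)
b=cv2.resize(r.capture("scene")[100:260,200:430],None,fx=3,fy=3,interpolation=2)
cv2.imwrite("pics/c2.png",cv2.resize(np.vstack([a,b]),None,fx=.62,fy=.62))
E
```

```text
[0.49122108 0.27991451 0.22699615] [0.55484407 0.72667335 0.07055212] 0.026884028507133846
```

View pics/c2.png

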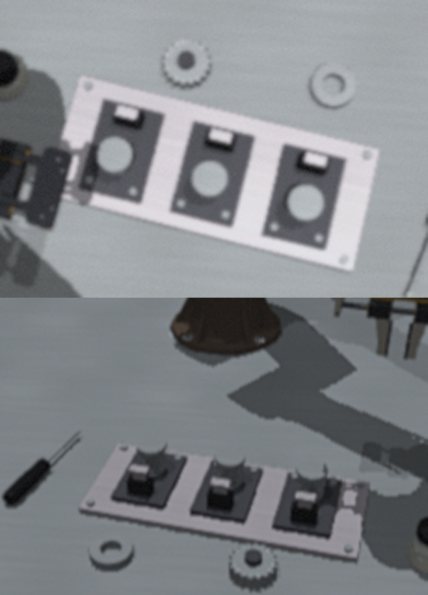

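The move was refused, probably because I left out "spin", so the arm hasn't moved. The picture shows the gripper still left of the plate, at about (30,180). I'll resend it with every field filled in.

Request:
servo_tool --targets '[{"dx": 2.0, "dy": -3.3, "dz": 0, "spin": 0, "grip": 0}, {"dx": 4.0, "dy": -6.6, "dz": 0, "spin": 0, "grip": 0}, {"dx": 6.0, "dy": -9.9, "dz": -1, "spin": 0, "grip": 0}, {"dx": 6.9, "dy": -11.3, "dz": -3.5, "spin": 0, "grip": 0}, {"dx": 6.9, "dy": -11.3, "dz": -6.5, "spin": 0, "grip": 0}, {"dx": 6.9, "dy": -11.3, "dz": -9.5, "spin": 0, "grip": 0}, {"dx": 6.9, "dy": -11.3, "dz": -12, "spin": 0, "grip": 0}, {"dx": 6.9, "dy": -11.3, "dz": -12.7, "spin": 0, "grip": 0}, {"dx": 6.9, "dy": -11.3, "dz": -12.7, "spin": 0, "grip": 0}, {"dx": 6.9, "dy": -11.3, "dz": -12.7, "spin": 0, "grip": 0}]'

```text
time_s: 2.27
tcp_pos: [0.5601, 0.1691, 0.1004]
eef_rot: [-180.0, -0.0, -9.9]
contact_force: [0.8, 0.6, 0.8]
gripper_width: 0.0001
```

```bash
python3 - <<'E'
from h import *
a=cv2.resize(r.capture("scene")[110:250,240:430],None,fx=4,fy=4,interpolation=2)
cv2.imwrite("pics/c3.png",a)
E
```

```text
(no output)
```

View pics/c3.png

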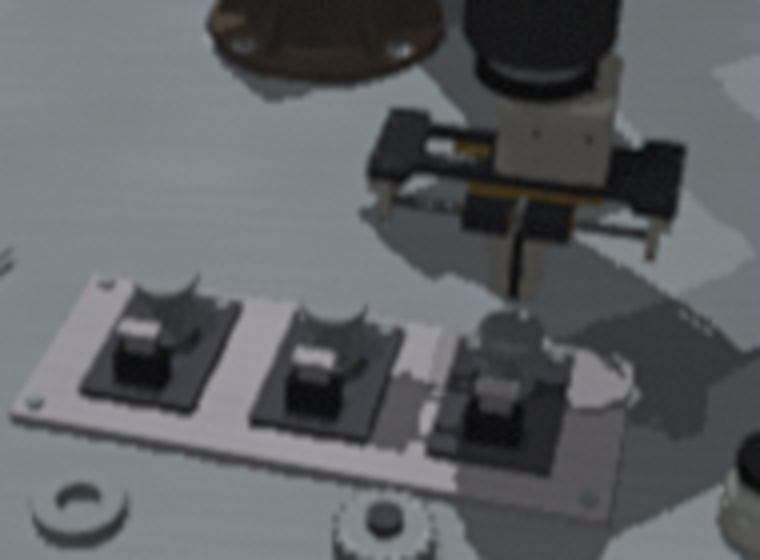

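The closed fingertips, at (517,297), are centred above the left cap at (512,325). Now I'll press it.

Request:
servo_tool --targets '[{"dx": 0, "dy": 0, "dz": -1.5, "spin": 0, "grip": 0}, {"dx": 0, "dy": 0, "dz": -2.5, "spin": 0, "grip": 0}, {"dx": 0, "dy": 0, "dz": -2.9, "spin": 0, "grip": 0}, {"dx": 0, "dy": 0, "dz": -3.2, "spin": 0, "grip": 0}, {"dx": 0, "dy": 0, "dz": -3.5, "spin": 0, "grip": 0}, {"dx": 0, "dy": 0, "dz": -3.8, "spin": 0, "grip": 0}, {"dx": 0, "dy": 0, "dz": -3.95, "spin": 0, "grip": 0}, {"dx": 0, "dy": 0, "dz": -3.95, "spin": 0, "grip": 0}, {"dx": 0, "dy": 0, "dz": -3.95, "spin": 0, "grip": 0}, {"dx": 0, "dy": 0, "dz": -3.95, "spin": 0, "grip": 0}]'

```text
time_s: 3.15
tcp_pos: [0.5598, 0.1689, 0.0604]
eef_rot: [-180.0, -0.0, -9.9]
contact_force: [-2.0, 1.6, 4.1]
gripper_width: 0.0006
```

```bash
cat > f.py <<'E'
from h import *
F=[]
for i in range(4):
    r.capture("top");s=r.get_state();F.append(s["contact_force"])
print(s["time_s"],s["tcp_pos"].round(4),np.mean(F,0).round(2),np.std(F,0).round(2))
E
python3 f.py
```

```text
3.35 [0.5598 0.1688 0.0603] [-2.07  2.88  4.03] [0.48 0.39 0.55]
```

Request:
servo_tool --targets '[{"dx": 0, "dy": 0, "dz": 1.5, "spin": 0, "grip": 0}, {"dx": 0, "dy": 0, "dz": 3, "spin": 0, "grip": 0}, {"dx": 0, "dy": 0, "dz": 4.5, "spin": 0, "grip": 0}, {"dx": -0.5, "dy": -3, "dz": 4.5, "spin": 0, "grip": 0}, {"dx": -1.1, "dy": -6.5, "dz": 4.5, "spin": 0, "grip": 0}, {"dx": -1.7, "dy": -10, "dz": 4.5, "spin": 0, "grip": 0}, {"dx": -2.1, "dy": -12.3, "dz": 4, "spin": 0, "grip": 0}, {"dx": -2.1, "dy": -12.3, "dz": 4, "spin": 0, "grip": 0}, {"dx": -2.1, "dy": -12.3, "dz": 4, "spin": 0, "grip": 0}, {"dx": -2.1, "dy": -12.3, "dz": 4, "spin": 0, "grip": 0}]'

```text
time_s: 4.18
tcp_pos: [0.5389, 0.0454, 0.1001]
eef_rot: [180.0, -0.0, -9.9]
contact_force: [-0.3, 0.6, 0.1]
gripper_width: 0.0004
```

```bash
python3 f.py
```

```text
4.3833 [0.5388 0.0464 0.1   ] [ 0.44  0.04 -0.35] [0.45 0.16 0.38]
```

Request:
servo_tool --targets '[{"dx": 0, "dy": 0, "dz": -1.5, "spin": 0, "grip": 0}, {"dx": 0, "dy": 0, "dz": -2.5, "spin": 0, "grip": 0}, {"dx": 0, "dy": 0, "dz": -2.9, "spin": 0, "grip": 0}, {"dx": 0, "dy": 0, "dz": -3.2, "spin": 0, "grip": 0}, {"dx": 0, "dy": 0, "dz": -3.5, "spin": 0, "grip": 0}, {"dx": 0, "dy": 0, "dz": -3.8, "spin": 0, "grip": 0}, {"dx": 0, "dy": 0, "dz": -4.0, "spin": 0, "grip": 0}, {"dx": 0, "dy": 0, "dz": -4.0, "spin": 0, "grip": 0}, {"dx": 0, "dy": 0, "dz": -4.0, "spin": 0, "grip": 0}, {"dx": 0, "dy": 0, "dz": -4.0, "spin": 0, "grip": 0}]'

```text
time_s: 5.22
tcp_pos: [0.5381, 0.0459, 0.0611]
eef_rot: [180.0, 0.0, -9.9]
contact_force: [-7.8, 4.2, 13.2]
gripper_width: 0.0005
```

```bash
python3 f.py
```

```text
5.4167 [0.5381 0.0459 0.0612] [-6.97  2.93 13.2 ] [0.39 0.21 0.47]
```

Request:
servo_tool --targets '[{"dx": 0, "dy": 0, "dz": 1.5, "spin": 0, "grip": 0}, {"dx": 0, "dy": 0, "dz": 3, "spin": 0, "grip": 0}, {"dx": 0, "dy": 0, "dz": 4.5, "spin": 0, "grip": 0}, {"dx": -0.5, "dy": -3, "dz": 4.5, "spin": 0, "grip": 0}, {"dx": -1.1, "dy": -6.5, "dz": 4.5, "spin": 0, "grip": 0}, {"dx": -1.7, "dy": -10, "dz": 4.5, "spin": 0, "grip": 0}, {"dx": -2.1, "dy": -12.3, "dz": 4, "spin": 0, "grip": 0}, {"dx": -2.1, "dy": -12.3, "dz": 4, "spin": 0, "grip": 0}, {"dx": -2.1, "dy": -12.3, "dz": 4, "spin": 0, "grip": 0}, {"dx": -2.1, "dy": -12.3, "dz": 4, "spin": 0, "grip": 0}]'

```text
time_s: 6.25
tcp_pos: [0.5178, -0.0774, 0.1002]
eef_rot: [180.0, -0.0, -9.9]
contact_force: [0.6, -0.0, 0.7]
gripper_width: 0.0006
```

Request:
servo_tool --targets '[{"dx": 0, "dy": 0, "dz": -1.5, "spin": 0, "grip": 0}, {"dx": 0, "dy": 0, "dz": -2.5, "spin": 0, "grip": 0}, {"dx": 0, "dy": 0, "dz": -2.9, "spin": 0, "grip": 0}, {"dx": 0, "dy": 0, "dz": -3.2, "spin": 0, "grip": 0}, {"dx": 0, "dy": 0, "dz": -3.5, "spin": 0, "grip": 0}, {"dx": 0, "dy": 0, "dz": -3.8, "spin": 0, "grip": 0}, {"dx": 0, "dy": 0, "dz": -4.0, "spin": 0, "grip": 0}, {"dx": 0, "dy": 0, "dz": -4.0, "spin": 0, "grip": 0}, {"dx": 0, "dy": 0, "dz": -4.0, "spin": 0, "grip": 0}, {"dx": 0, "dy": 0, "dz": -4.0, "spin": 0, "grip": 0}]'

```text
time_s: 7.08
tcp_pos: [0.5175, -0.0769, 0.0606]
eef_rot: [-180.0, 0.0, -9.9]
contact_force: [-4.8, 4.9, 7.7]
gripper_width: 0.0006
```

```bash
python3 f.py
```

```text
7.2833 [ 0.5175 -0.0769  0.0607] [-4.08  4.74  7.82] [0.41 0.3  0.35]
```

The forces at about 11 mm are 4.0 N on the left, 13.2 N in the middle and 7.8 N on the right, which match the three expected springs. The left mount is the softest, so I'm going to its tag.

Request:
servo_tool --targets '[{"dx": 0, "dy": 0, "dz": 1.5, "spin": 0, "grip": 0}, {"dx": 0, "dy": 0, "dz": 3.5, "spin": 0, "grip": 0}, {"dx": 0, "dy": 0, "dz": 5, "spin": 0, "grip": 0}, {"dx": 1.5, "dy": 3.5, "dz": 5, "spin": 0, "grip": 0}, {"dx": 3, "dy": 7, "dz": 5, "spin": 0, "grip": 0}, {"dx": 4.5, "dy": 10.6, "dz": 5, "spin": 0, "grip": 0}, {"dx": 6, "dy": 14.2, "dz": 5, "spin": 0, "grip": 0}, {"dx": 7.5, "dy": 17.8, "dz": 5, "spin": 0, "grip": 0}, {"dx": 9, "dy": 21.4, "dz": 5, "spin": 0, "grip": 0}, {"dx": 9.9, "dy": 23.6, "dz": 5, "spin": 0, "grip": 0}]'

```text
time_s: 8.12
tcp_pos: [0.618, 0.1622, 0.1102]
eef_rot: [-180.0, -0.1, -9.8]
contact_force: [0.3, -0.4, 1.8]
gripper_width: 0.0006
```

Request:
servo_tool --targets '[{"dx": 0, "dy": 0, "dz": 0, "spin": 0, "grip": 0}, {"dx": 0, "dy": 0, "dz": 0, "spin": 0, "grip": 0}, {"dx": 0, "dy": 0, "dz": -1, "spin": 0, "grip": 0}, {"dx": 0, "dy": 0, "dz": -2, "spin": 0, "grip": 0}, {"dx": 0, "dy": 0, "dz": -2.5, "spin": 0, "grip": 0}, {"dx": 0, "dy": 0, "dz": -2.5, "spin": 0, "grip": 0}, {"dx": 0, "dy": 0, "dz": -2.5, "spin": 0, "grip": 0}, {"dx": 0, "dy": 0, "dz": -2.5, "spin": 0, "grip": 0}, {"dx": 0, "dy": 0, "dz": -2.5, "spin": 0, "grip": 0}, {"dx": 0, "dy": 0, "dz": -2.5, "spin": 0, "grip": 0}]'

```text
time_s: 8.95
tcp_pos: [0.6168, 0.1586, 0.0856]
eef_rot: [-180.0, -0.0, -9.9]
contact_force: [-0.5, -0.3, 0.2]
gripper_width: 0.0005
```

```bash
python3 f.py;python3 - <<'E'
from h import *
a=cv2.resize(r.capture("scene")[130:250,290:430],None,fx=4,fy=4,interpolation=2)
cv2.imwrite("pics/c4.png",a)
E
```

```text
9.15 [0.6166 0.1587 0.0853] [-0.28 -0.04 -0.02] [0.14 0.61 0.72]
```

View pics/c4.png

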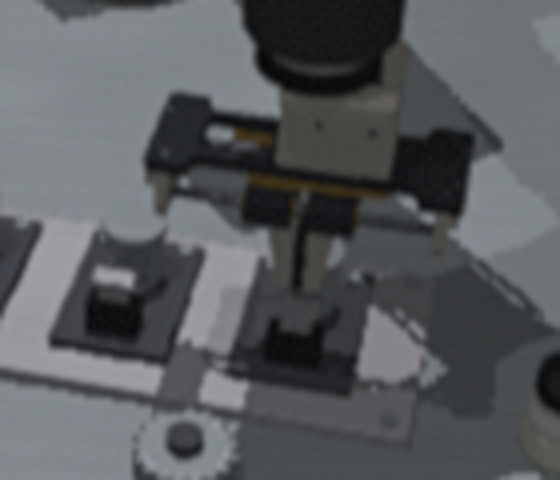

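The closed fingertips, at (297,290), are centred over the left tag at (296,312). Now I'll push it down.

Request:
servo_tool --targets '[{"dx": 0, "dy": 0, "dz": -1.2, "spin": 0, "grip": 0}, {"dx": 0, "dy": 0, "dz": -1.7, "spin": 0, "grip": 0}, {"dx": 0, "dy": 0, "dz": -2.1, "spin": 0, "grip": 0}, {"dx": 0, "dy": 0, "dz": -2.5, "spin": 0, "grip": 0}, {"dx": 0, "dy": 0, "dz": -2.9, "spin": 0, "grip": 0}, {"dx": 0, "dy": 0, "dz": -3.2, "spin": 0, "grip": 0}, {"dx": 0, "dy": 0, "dz": -3.35, "spin": 0, "grip": 0}, {"dx": 0, "dy": 0, "dz": -3.45, "spin": 0, "grip": 0}, {"dx": 0, "dy": 0, "dz": -3.45, "spin": 0, "grip": 0}, {"dx": 0, "dy": 0, "dz": -3.45, "spin": 0, "grip": 0}]'

```text
time_s: 10.03
tcp_pos: [0.6166, 0.1587, 0.0519]
eef_rot: [-180.0, -0.0, -9.9]
contact_force: [-5.4, 0.2, 12.9]
gripper_width: 0.0002
```

```bash
python3 f.py
```

```text
10.2333 [0.6166 0.1586 0.0519] [-5.34  0.61 12.53] [0.34 0.76 0.43]
```

The tag has bottomed out: TCP z is 51.9 mm and the force is 12.5 N, against 3 N of friction. Retreating now.

Request:
servo_tool --targets '[{"dx": 0, "dy": 0, "dz": 1.5, "spin": 0, "grip": 0}, {"dx": 0, "dy": 0, "dz": 4, "spin": 0, "grip": 0}, {"dx": 0, "dy": 0, "dz": 7.5, "spin": 0, "grip": 0}, {"dx": 0, "dy": 0, "dz": 11, "spin": 0, "grip": 0}, {"dx": -1, "dy": 1, "dz": 14.5, "spin": 0, "grip": 0}, {"dx": -3, "dy": 3, "dz": 17, "spin": 0, "grip": 0}, {"dx": -5, "dy": 6, "dz": 18, "spin": 0, "grip": 0}, {"dx": -7, "dy": 9, "dz": 18, "spin": 0, "grip": 0}, {"dx": -9, "dy": 12, "dz": 18, "spin": 0, "grip": 0}, {"dx": -11, "dy": 15, "dz": 18, "spin": 0, "grip": 0}]'

```text
time_s: 11.07
tcp_pos: [0.5054, 0.3095, 0.2308]
eef_rot: [-180.0, -0.0, -9.9]
contact_force: [0.6, 0.6, -0.5]
gripper_width: 0.0004
```

Request:
servo_tool --targets '[{"dx": -2, "dy": 3, "dz": 0, "spin": 0, "grip": 0}, {"dx": -4, "dy": 6, "dz": 0, "spin": 0, "grip": 0}, {"dx": -6, "dy": 9, "dz": 0, "spin": 0, "grip": 0}, {"dx": -8, "dy": 12, "dz": 0, "spin": 0, "grip": 0}, {"dx": -8, "dy": 12, "dz": 0, "spin": 0, "grip": 0}, {"dx": -8, "dy": 12, "dz": 0, "spin": 0, "grip": 0}, {"dx": -8, "dy": 12, "dz": 0, "spin": 0, "grip": 0}, {"dx": -8, "dy": 12, "dz": 0, "spin": 0, "grip": 0}, {"dx": -8, "dy": 12, "dz": 0, "spin": 0, "grip": 0}, {"dx": -8, "dy": 12, "dz": 0, "spin": 0, "grip": 0}]'

```text
time_s: 11.9
tcp_pos: [0.4272, 0.4277, 0.2306]
eef_rot: [180.0, -0.0, -10.0]
contact_force: [-0.3, 0.1, 0.4]
gripper_width: 0.0003
```

```bash
python3 f.py;python3 - <<'E'
from h import *
a=cv2.resize(r.capture("scene")[150:270,200:430],None,fx=3.4,fy=3.4,interpolation=2)
cv2.imwrite("pics/c5.png",a)
E
```

```text
12.1 [0.4269 0.4282 0.2307] [ 0.2   0.06 -0.5 ] [0.31 0.25 0.4 ]
```

View pics/c5.png

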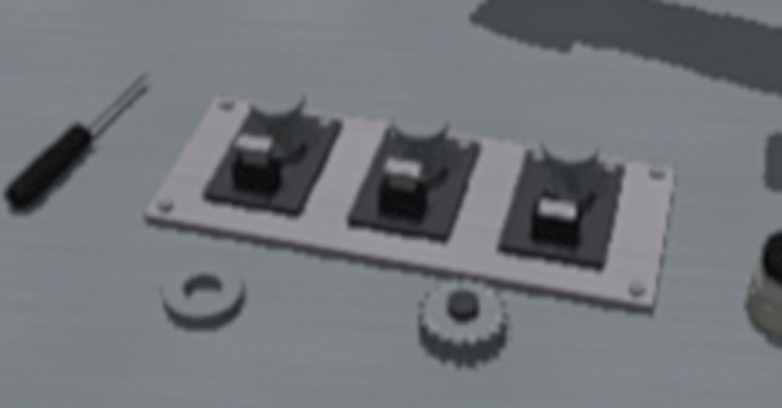

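The left tag, at (556,208), now sits on its holder. The other two, at (255,148) and (404,172), are still up, all the caps are back up, and the bystanders haven't moved.

```bash
python3 -c "
from plant import r
print(r.close_job())"
```

```text
the job is handed in; nothing more can be done
None
```

The left mount is the softest. Its tag is pushed fully down, and the job was handed in at about 12 s.

- **Caps:** I pressed them left, middle, right, each about 11–12 mm down. The vertical forces were 4.0 N, 13.2 N and 7.8 N, which match the soft, hard and medium springs.
- **Tag:** The left tag stopped with the fingertips at 51.9 mm and 12.5 N, against the expected 52 mm and 3 N friction.
- **Last picture:** The left tag is on its holder, the other two tags are up, and all the caps have sprung back. The gear, bearing, jar and screwdriver look unmoved. The arm is well clear, at 0.23 m height with no contact force.
- **Problems:** One move call was refused for a missing field before the arm moved, and I resent it. Sideways forces of about 2–8 N showed while pressing, but they didn't affect the result. No check failed.

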